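# Close up the oil vial

### The arm

A 6-joint arm with a two-finger parallel gripper is mounted at the origin on a cart in front of the work surface, level with it; the furniture and walls round the work are solid. World frame = base frame: x ahead of the robot, y to its left, z up, the work surface at z = 0. Lengths are in mm, angles in rad, forces in N, time in s.
With the tool pointing down it reaches from about 350 to 875 mm from the base axis. Payload 4.2 kg.
Tool frame: the origin (TCP) lies at the very end of the fingers, on their centre line; the grasp point (between the pads) lies 19 mm behind it; z points along the fingers, y is the line along which they close (so a half turn about z gives the same grasp; the last joint's range is limited). The gripper opens to 85 mm and grips with 20 to 120 N. Pads are 22 mm wide; open, the fingers measure 114 mm over their backs; the gripper's body (76 mm by 85 mm) begins 54 mm behind the grasp point. The pads swing forward as they close: fully open they stand 13 mm farther back than shut.
Start: joints at [-0.933, 0.385, 0.008, 0, -1.194, -0.259], TCP at [231.142, -580.666, 231.312] pointing down, gripper open.
Joint ranges: [-3.14, 3.14], [-1.21, 2.06], [-1.07, 1.41], [-3.16, 2.05], [-2.99, -0.16], [-3.1, 3.1]. Speed limits (rad/s): [2.79, 2.79, 3.14, 3.14, 3.14, 3.14].

### API

Orientations are given as a unit quaternion [x, y, z, w].
In Python, from bench import monitor, get_image, camera_info, job_done gives the robot as it stands.
- The arm moves only by the tool send_rows, never from a script. Its argument "series" is a list of rows, each a list of 3 entries, a list of its own where there are three numbers: the shift along the tool's x, y, z in mm, then the turn, a rotation vector about the tool's x, y, z in rad, then the finger opening in mm, from 0 to 85.4. A call has 1 to 8 rows; each row shifts and turns the commanded pose from where the row before left it, along the tool's axes as they then stand; what a row does not reach is not made up. A row lasts 1/10 s, in which the tool goes at most 50 mm and 8.59 degrees, less where a joint would pass 70% of its speed; a pose out of reach is approached as far as the arm can. A call with a gripper value outside its range is refused whole. The fingers move at their own pace and stop on an object; the grip force is fixed at half the most. Time passes only in rows, so rows that do not move let the fingers close. It gives the time, the measured TCP pose, the force, the opening and the grip force at its end, in the units of the state.
- monitor.read_state(): the state, without advancing time (a new reading comes with each control period).
- get_image(name): name is "scene" or "top"; returns the picture (384x512x3 uint8, red, green, blue); there is no depth.
- camera_info(name): a dict with "intrinsics" (3x3 intrinsics, pixels), "dist_coeffs" ([k1, k2, p1, p2, k3] as OpenCV has them; the pictures are not rectified), "R" (3x3) and "t" (3): a world point X has camera coordinates R X + t. Camera axes: x right, y down, z forward; pixel columns grow to the right and rows downward; lengths in mm; the calibration is good to about 2 mm. A picture is of the moment at which its call begins. camera_info takes no time and is no camera call.
- job_done(): hands the job in; it is judged then, once.
The state is a dict: "clock": time; "joints": joint angles; "joint_vel": joint speeds; "joint_efforts": joint torques, N m; "position": TCP position; "ee_rot": TCP orientation; "contact_force": force on the tool from outside, world axes, zero at the start; "wrist_torque": the same for the moment, N m; "gripper_width": finger opening in mm; "grasp_force": force on a finger pad.
Only numpy, scipy, OpenCV 4.12 (cv2) and the standard library are available. Lean on these libraries where they do the work, as an engineer would, in place of code of your own. Each camera call takes 0.05 s, during which the arm holds its last target. There are 200 camera calls.

### The job

The small amber oil vial has been left open and leaning in its tilting holder. Stand the vial upright against the holder's stop, and close it: take its applicator (the ribbed black cap with the thin steel dip rod) out of the wooden tool block and push the rod down through the vial's neck until the cap sits fully home on the rim. Leave the other two tools standing in the block.

Things in the scene. Friction and masses are not known exactly. Their poses are not given: they have to be found in the camera images.
- holder: tilting vial holder, fixed: dark steel base 104 x 84 x 8 mm, two aluminium cheeks 61 mm high at y = +-27 mm (knobs out to y = +-40 mm), stop bar behind (x = +22, z = 52 mm). Origin on the bench under the pivot, which runs along y at z = 42 mm. The vial leans towards -x and is pushed towards +x to stand up
- vial_tilt (a joint): lean of the vial and its cup about the holder's pivot, in rad: 0 = upright against the stop, positive = leaning towards the holder's -x, at most 0.8. The stiff pivot stays where it is left (0.09 N m, about 2 N at the neck)
- vial_mouth (a point): centre of the rim of the amber glass vial, 58 mm from the pivot; z: vial axis, out of the mouth. Neck 19 mm outside, bore 12 mm, 21 mm long; sloping shoulder 21 to 37 mm below the rim, then body 30 mm diameter; aluminium cup of 38 mm diameter from 48 to 84 mm below the rim. A rubber wiper 12 mm down grips the 6 mm rod, so it must be pushed (about 6 N), not dropped
- tool_block: wooden tool block, fixed, 44 x 152 x 50 mm (x, y, z), origin under its centre; three upright holes of 10 mm diameter, 45 mm deep, on its long middle line at y = -50, 0 and +50 mm; one tool stands loosely in each, in any order
- applicator: the applicator, standing in the tool block: steel rod 6 mm diameter with a tapered tip, and a ribbed black cylindrical cap, 21 mm diameter, 32 mm high. Origin at the rod's tip, z along the rod up to the cap; cap from z = 55 to 87 mm; a white plug 9 mm diameter below the cap, z = 49 to 55 mm
- rod_tip (a point): lower tip of the applicator's rod; same axes as the applicator
- cap_seat (a point): centre of the underside of the applicator's cap, 55 mm above the rod tip; this face sits on the vial's rim when the cap is fully home
- pin_punch: steel pin punch standing in the tool block, slim knurled grip 12 mm diameter from 50 to 97 mm above its tip; origin at its lower tip, z up. Not to be disturbed
- pricker: pricker with a pear-shaped light wooden handle, 23 mm diameter at most, 98 mm long in all, standing in the tool block; origin at its lower tip, z up. Not to be disturbed
Mind the look-alikes: they are no part of the job. What is shaped like the applicator but green is not meant.

How it is judged:
By the outcome, as a careful person would: the job done as asked, in the order asked, and still so for the second after the job is handed in, with the robot touching nothing.
It also fails if it takes over 61 s, if anything falls off the work surface, if the arm or the gripper's body presses on something with over 40 N, if the wrist force passes 120 N, or if a joint passes its speed limit or range.

## Working session

There is one attempt and no reset: what is moved stays moved. The work goes in short steps, Python scripts to look and compute and a tool call to move; the robot and the scene stay as the last step left them, time stands still between calls to the robot, and variables do not carry over. Pictures are saved under pics/ and viewed, at most 12 in all, crops included, and the job is handed in when it is done.

Besides the shell and the picture viewer there is one more tool, called as name([rows], argument=value, ...), one row to a line, values as JSON. send_rows: Moves the arm, as the interface text tells. Its arguments: {"type":"object","properties":{"series":{"type":"array"}},"required":["series"]}

```bash
mkdir -p pics; python3 - <<'E'
from bench import monitor,get_image,camera_info
import cv2
for n in("scene","top"):
    im=get_image(n); cv2.imwrite(f"pics/{n}0.png",im[...,::-1]); cv2.imwrite(f"pics/{n}0b.png",cv2.resize(im[...,::-1],(800,600),interpolation=cv2.INTER_CUBIC))
    print(camera_info(n))
print(monitor.read_state())
E
```

```text
{'intrinsics': array([[414.83970496,   0.        , 257.85899426],
       [  0.        , 414.83970496, 195.41578827],
       [  0.        ,   0.        ,   1.        ]]), 'dist_coeffs': array([-0.0279117,  0.       ,  0.       ,  0.       ,  0.       ]), 'R': array([[-0.75259113, -0.65832367,  0.01471536],
       [-0.39296977,  0.43108445, -0.81224439],
       [ 0.52837615, -0.61707061, -0.58313163]]), 't': array([417.91051827, 285.67464459, 841.52573517])}
{'intrinsics': array([[390.31148728,   0.        , 255.75570034],
       [  0.        , 390.31148728, 196.48073747],
       [  0.        ,   0.        ,   1.        ]]), 'dist_coeffs': array([0.0277002, 0.       , 0.       , 0.       , 0.       ]), 'R': array([[ 0.01651694, -0.9998103 , -0.01032212],
       [-0.99238745, -0.01513249, -0.12222172],
       [ 0.12204234,  0.01226227, -0.99244914]]), 't': array([ 22.28654555, 533.04744941, 998.12757303])}
{'clock': 0.1, 'joints': array([-9.33406593e-01,  3.85503595e-01,  6.77075286e-03, -4.27813330e-04,
       -1.19395606e+00, -2.58623817e-01]), 'joint_vel': array([-1.17626915e-04, -5.78789962e-04,  3.88925557e-03,  7.68302956e-04,
        8.51675903e-04,  8.69889885e-05]), 'joint_efforts': array([ 2.32318635e-04, -3.93318629e+01,  1.88928723e+01,  4.19795439e+00,
       -2.60478249e-03,  9.11639916e-06]), 'position': array([ 230.95532622, -580.22080198,  230.3207963 ]), 'ee_rot': array([-1.88175341e-01,  9.82134973e-01,  9.39024593e-04, -2.30701924e-04]), 'contact_force': array([ 0.20406078,  0.67812162, -0.06452525]), 'wrist_torque': array([0.00907809, 0.02512427, 0.01175279]), 'grasp_force': 0.0, 'gripper_width': 85.58806881871105}
```

View pics/scene0b.png

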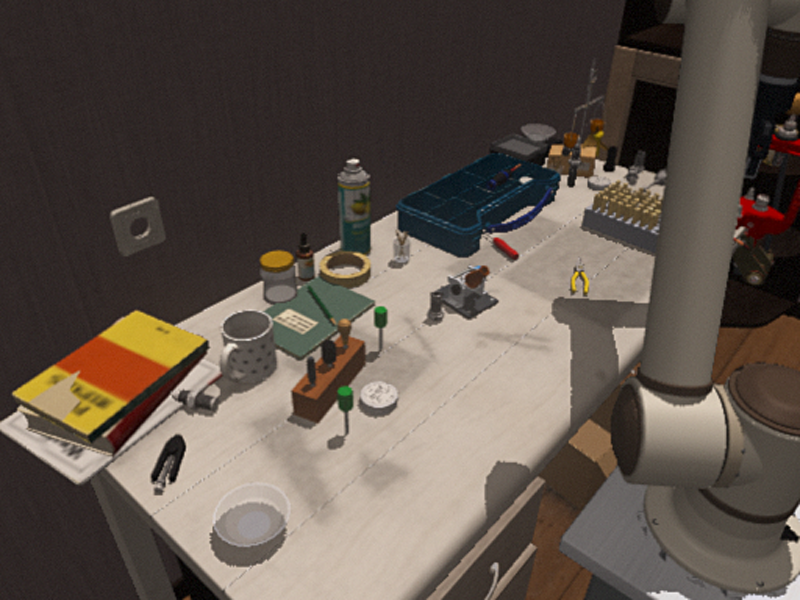

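View pics/top0b.png

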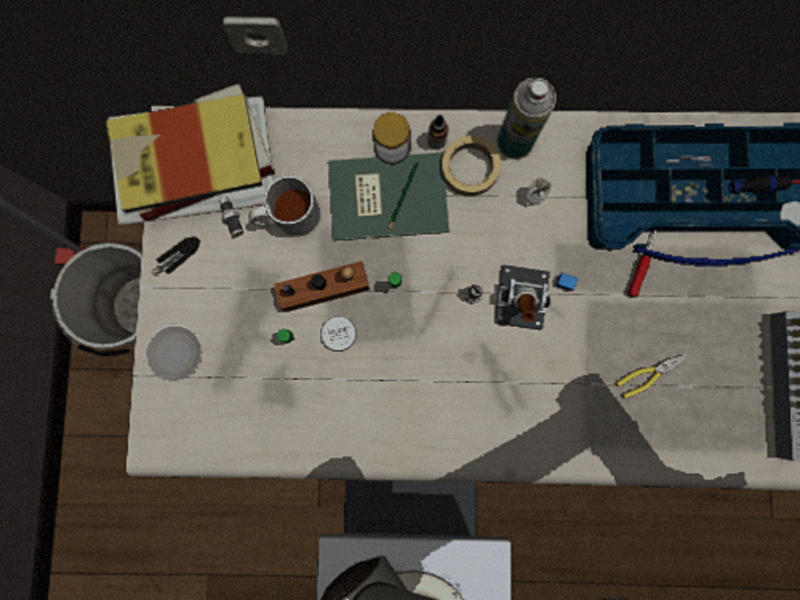

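The top view (800x600) shows the block near (320,286). Its tools are a slim dark one at (287,291), a wide black cap at (318,282) and a light wooden one at (347,272). The green look-alikes are at (395,280) and (284,336), and the holder is at (523,298) with the amber vial leaning down-image at (526,305). My choice is the middle black cap, which I'll check in close crops.

```bash
python3 - <<'E'
import cv2,numpy as np
s=cv2.imread("pics/scene0.png");t=cv2.imread("pics/top0.png")
r=lambda im,x,y:cv2.resize(im[y:y+50,x:x+66],(400,300),interpolation=cv2.INTER_CUBIC)
# origins
print("TL top blk(170,160) TR top holder(300,165) BL scene blk(180,195->) BR scene hold(268,160); scale 6.06,6")
m=np.vstack([np.hstack([r(t,170,160),r(t,300,165)]),np.hstack([r(s,182,200),r(s,268,160)])])
cv2.imwrite("pics/crop1.png",np.clip(m*1.4,0,255).astype(np.uint8))
E
```

```text
TL top blk(170,160) TR top holder(300,165) BL scene blk(180,195->) BR scene hold(268,160); scale 6.06,6
```

View pics/crop1.png

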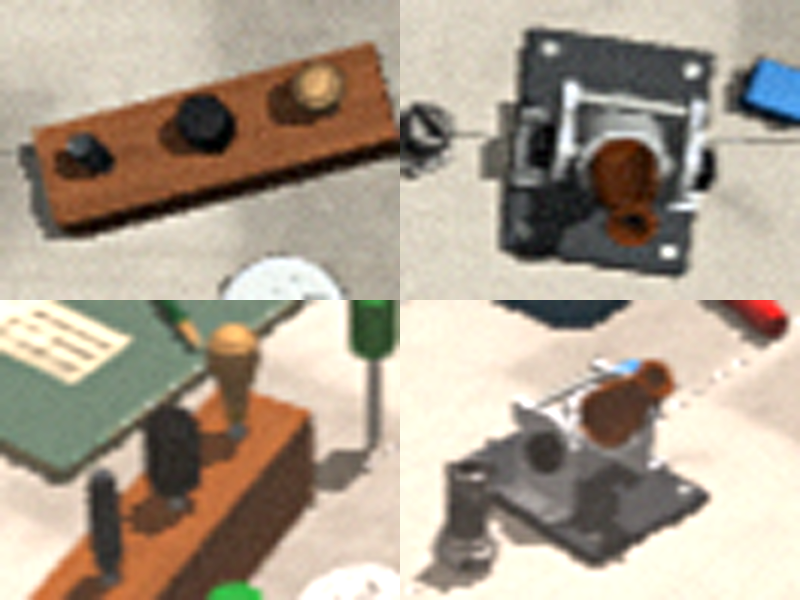

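The crops confirm it. The ribbed wide black cap sits mid-block, at (204,180) in the top view and (210.5,224) in the scene view. The punch is at its left and the pricker at its right. The vial's mouth is at top (338,202) and scene (311,172.5), and it leans towards world -x.

```bash
cat >h.py <<'E'
import cv2,numpy as np
from bench import camera_info
C={n:camera_info(n) for n in("scene","top")}
def und(n,p):
    c=C[n]; return cv2.undistortPoints(np.array(p,float).reshape(-1,1,2),c["intrinsics"],c["dist_coeffs"])[:,0]
def ray(n,p):
    c=C[n]; d=c["R"].T@np.r_[und(n,p)[0],1]; return -c["R"].T@c["t"],d/np.linalg.norm(d)
def plane(n,p,z):
    o,d=ray(n,p); return o+d*(z-o[2])/d[2]
def tri(pt,ps):
    o1,d1=ray("top",pt);o2,d2=ray("scene",ps)
    A=np.c_[d1,-d2]; s=np.linalg.lstsq(A,o2-o1,rcond=None)[0]
    a,b=o1+s[0]*d1,o2+s[1]*d2; return (a+b)/2,np.linalg.norm(a-b)
E
python3 - <<'E'
from h import *
np.set_printoptions(precision=1,suppress=True)
s=cv2.imread("pics/scene0.png");t=cv2.imread("pics/top0.png")
T=lambda u,v,ox,oy:(ox+u*66/400,oy+v/6)
tb=lambda u,v:T(u,v,170,160); th=lambda u,v:T(u-400,v,300,165)
sb=lambda u,v:T(u,v-300,182,200); sh=lambda u,v:T(u-400,v-300,268,160)
def blob(im,roi,cond):
    x,y,w,h=roi; m=cond(im[y:y+h,x:x+w].astype(int)).astype(np.uint8)
    n,l,st,c=cv2.connectedComponentsWithStats(m); i=1+np.argmax(st[1:,4]); return c[i]+[x,y],st[i]+[x,y,0,0,0]
dark=lambda a:a.max(2)<45
ct,st1=blob(t,(196,172,18,16),dark); cs,st2=blob(s,(203,215,14,20),dark)
print("cap top blob",ct,st1,"scene",cs,st2)
print("cap tri blobs",tri(ct,cs)); print("cap pick",tri(tb(205,123),sb(173,445)))
print("captop ", tri(tb(206,121),sb(173,412)))
print("cap plane top z92/76",plane("top",ct,92),plane("top",ct,76))
cor=np.array([plane("top",tb(*p),50) for p in[(35,130),(372,43),(398,140),(60,222)]])
print("block",cor,cor.mean(0)); 
for a,b in((0,1),(3,2),(0,3),(1,2)):
    d=cor[b]-cor[a]; print(np.linalg.norm(d),np.degrees(np.arctan2(d[1],d[0])))
# block-top corner height check
print("corner z", tri(tb(398,140),sb(312,415)), tri(tb(372,43),sb(236,382)))
hc=np.array([plane("top",th(*p),8) for p in[(525,28),(715,52),(688,277),(503,250)]])
print("holder",hc,hc.mean(0))
for a,b in((0,1),(3,2),(3,0),(2,1)):
    d=hc[b]-hc[a]; print(np.linalg.norm(d),np.degrees(np.arctan2(d[1],d[0])))
print("mouth",tri(th(633,222),sh(657,376)))
print("punch top",tri(tb(98,150),sb(101,478)),"pricker",tri(tb(320,82),sb(233,336)))
E
```

```text
cap top blob [203.3 180.5] [198 176  11  10  79] scene [210.1 224.8] [206 218   9  15 106]
cap tri blobs (array([565.7, 163.9,  78.3]), np.float64(0.4903907510385066))
cap pick (array([565.6, 162.4,  79.5]), np.float64(0.25686557858662074))
captop  (array([564.8, 160.5,  95.3]), np.float64(2.0995916292400025))
cap plane top z92/76 [563.7 162.   92. ] [566.3 164.4  76. ]
block [[566.3 240.   50. ]
 [607.   95.7  50. ]
 [564.3  83.5  50. ]
 [526.1 227.7  50. ]] [565.9 161.7  50. ]
149.9367895721824 -74.2602189668801
149.10631954982395 -75.18689695704595
42.02383601925113 -162.8545874409101
44.42303680753548 -164.0269087418949
corner z (array([565. ,  83.9,  48.1]), np.float64(0.9883612710238915)) (array([604.5,  94. ,  51.7]), np.float64(5.3199893108316125))
holder [[ 611.9 -144.2    8. ]
 [ 602.  -229.     8. ]
 [ 499.7 -215.7    8. ]
 [ 510.6 -134.2    8. ]] [ 556.1 -180.8    8. ]
85.28204923896661 -96.64157033727089
82.27882862205196 -97.56631079939619
101.7988555862612 -5.6903269453459195
103.12122836168015 -7.377179363778705
mouth (array([ 514.6, -175.9,   88.5]), np.float64(1.1672837492054442))
punch top (array([553.5, 205.8,  95.6]), np.float64(6.243193293588142)) pricker (array([580.6, 113. ,  98.7]), np.float64(0.21335577540071976))
```

Measurements, checked against the text:

| Item | Position (mm) | Other | Check |
|---|---|---|---|
| Cap centre | (565.6, 163, 78) | | text gives about 76 |
| Block | (566, 162) | yaw +15°, size 150 x 43 | corner z ≈ 50 |
| Holder | (556, -181) | yaw -6.8°, size 103 x 84 | |
| Mouth | z ≈ 88 | lean about 0.65 | |

First I turn the tool so its y lies along the holder's x, and close the fingers.

send_rows([
  [[0, 0, 0], [0, 0, -0.134], 0],
  [[0, 0, 0], [0, 0, -0.134], 0],
  [[0, 0, 0], [0, 0, -0.134], 0],
  [[0, 0, 0], [0, 0, -0.134], 0],
  [[0, 0, 0], [0, 0, -0.134], 0],
  [[0, 0, 0], [0, 0, -0.134], 0],
  [[0, 0, 0], [0, 0, -0.134], 0],
  [[0, 0, 0], [0, 0, -0.134], 0],
])

```text
clock: 0.9
position: [231.0, -580.3, 230.6]
ee_rot: [-0.665, 0.746, 0.001, 0.0]
contact_force: [-0.8, -0.2, -0.3]
gripper_width: -0.1
grasp_force: 0.0
```

```bash
cat >go.py <<'E'
import sys,numpy as np
from scipy.spatial.transform import Rotation as R
from bench import monitor
s=monitor.read_state(); M=R.from_quat(s["ee_rot"]).as_matrix()
np.set_printoptions(precision=2,suppress=True)
print("pos",s["position"],"F",s["contact_force"],"w",s["gripper_width"],"g",s["grasp_force"],"t",s["clock"],"j",s["joints"])
print("yawY",np.degrees(np.arctan2(M[1,1],M[0,1])),"z",M[:,2])
for a in sys.argv[1:]:
    g=np.array(eval(a),float); print("to",g,"shift",M.T@(g-s["position"]))
E
python3 go.py "[476.6,-171.5,170]" "[476.6,-171.5,76]"
```

```text
pos [ 231.02 -580.34  230.65] F [-0.82 -0.24 -0.3 ] w -0.09196678789628206 g 0.0 t 0.9 j [-0.93  0.39  0.01 -0.   -1.19  0.82]
yawY 173.43603603380936 z [-0.  0. -1.]
to [ 476.6 -171.5  170. ] shift [-434.17 -197.27   61.01]
to [ 476.6 -171.5   76. ] shift [-434.06 -197.34  155.01]
```

send_rows([
  [[-27, -12, 4], [0, 0, 0], 0],
  [[-27, -12, 4], [0, 0, 0], 0],
  [[-27, -12, 4], [0, 0, 0], 0],
  [[-27, -12, 4], [0, 0, 0], 0],
  [[-27, -12, 4], [0, 0, 0], 0],
  [[-27, -12, 4], [0, 0, 0], 0],
  [[-27, -12, 4], [0, 0, 0], 0],
  [[-27, -12, 4], [0, 0, 0], 0],
])

```text
clock: 1.7
position: [352.5, -376.4, 198.8]
ee_rot: [-0.663, 0.748, 0.0, -0.0]
contact_force: [0.9, -0.5, -0.3]
gripper_width: -0.2
grasp_force: 0.0
```

send_rows([
  [[-27, -12, 4], [0, 0, 0], 0],
  [[-27, -12, 4], [0, 0, 0], 0],
  [[-27, -12, 4], [0, 0, 0], 0],
  [[-27, -12, 4], [0, 0, 0], 0],
  [[-27, -12, 4], [0, 0, 0], 0],
  [[-27, -12, 4], [0, 0, 0], 0],
  [[-27, -12, 4], [0, 0, 0], 0],
  [[-1, -5, 4], [0, 0, 0], 0],
])

```text
clock: 2.5
position: [464.4, -197.6, 167.0]
ee_rot: [-0.665, 0.747, 0.0, 0.0]
contact_force: [0.3, -0.7, -1.0]
gripper_width: 0.3
grasp_force: 0.0
```

```bash
python3 go.py "[476.6,-171.5,76]"
```

```text
pos [ 464.38 -197.61  166.95] F [ 0.26 -0.73 -1.03] w 0.2523657704919228 g 0.0 t 2.5 j [-0.08  0.24 -0.38 -0.   -0.95 -0.04]
yawY 173.32579084040069 z [-0.  0. -1.]
to [ 476.6 -171.5   76. ] shift [-27.33  -9.12  90.96]
```

send_rows([
  [[-14, -5, 0], [0, 0, 0], 0],
  [[-13, -4, 20], [0, 0, 0], 0],
  [[0, 0, 35], [0, 0, 0], 0],
  [[0, 0, 36], [0, 0, 0], 0],
  [[0, 0, 0], [0, 0, 0], 0],
])

```text
clock: 3.0
position: [471.7, -173.7, 72.3]
ee_rot: [-0.663, 0.749, 0.004, -0.004]
contact_force: [-1.2, 0.7, -0.9]
gripper_width: 0.0
grasp_force: 0.0
```

send_rows([
  [[0, -10, 0], [0, 0, 0], 0],
  [[0, -6, 0], [0, 0, 0], 0],
  [[0, -6, 0], [0, 0, 0], 0],
  [[0, -6, 0], [0, 0, 0], 0],
  [[0, -6, 0], [0, 0, 0], 0],
])

```text
clock: 3.5
position: [500.7, -177.6, 77.5]
ee_rot: [-0.663, 0.749, 0.008, -0.007]
contact_force: [-26.9, 7.8, 29.4]
gripper_width: -0.0
grasp_force: 18.8
```

The contact force points along the vial's axis, so the finger is pressing on the rim face. I back off, go lower, and push under the rim's edge.

send_rows([
  [[0, 12, 0], [0, 0, 0], 0],
  [[0, 10, 0], [0, 0, 0], 0],
  [[0, 0, 11], [0, 0, 0], 0],
  [[0, 0, 0], [0, 0, 0], 0],
  [[0, 0, 0], [0, 0, 0], 0],
])

```text
clock: 4.0
position: [487.9, -175.5, 64.8]
ee_rot: [-0.664, 0.748, 0.0, -0.0]
contact_force: [-1.1, 0.6, 0.5]
gripper_width: -0.1
grasp_force: 0.0
```

send_rows([
  [[0, -6, 0], [0, 0, 0], 0],
  [[0, -6, 0], [0, 0, 0], 0],
  [[0, -4, 0], [0, 0, 0], 0],
  [[0, -4, 0], [0, 0, 0], 0],
  [[0, -4, 0], [0, 0, 0], 0],
])

```text
clock: 4.5
position: [508.8, -178.5, 65.2]
ee_rot: [-0.663, 0.748, 0.002, -0.002]
contact_force: [-3.1, 0.3, 3.4]
gripper_width: -0.0
grasp_force: 1.8
```

```bash
python3 go.py "[530,-178,64]"; python3 - <<'E'
from bench import get_image
import cv2,numpy as np
s=get_image("scene")[...,::-1];t=get_image("top")[...,::-1]
r=lambda im,x,y:cv2.resize(im[y:y+80,x:x+80],(400,400),interpolation=cv2.INTER_CUBIC)
cv2.imwrite("pics/p1.png",np.hstack([r(t,300,155),r(s,268,140)]))
E
```

```text
pos [ 508.84 -178.53   65.19] F [-3.12  0.25  3.42] w -0.0048107749145796675 g 1.81796565069817 t 4.5 j [-0.04  0.43 -0.41 -0.   -0.74 -0.08]
yawY 173.09032061708018 z [-0.01  0.   -1.  ]
to [ 530. -178.   64.] shift [ -3.07 -20.95   1.06]
```

View pics/p1.png

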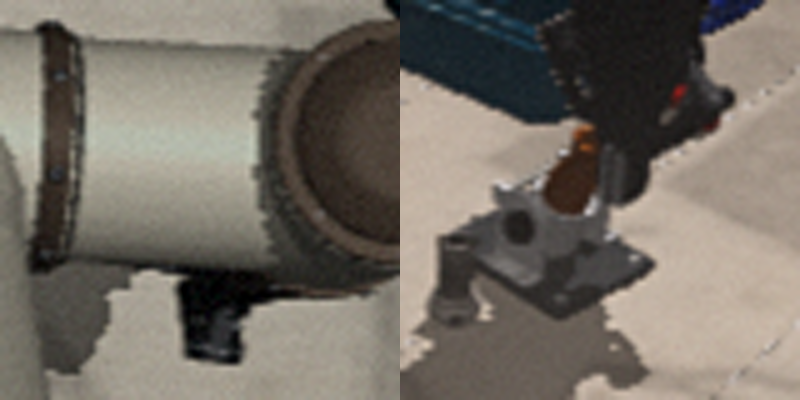

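The scene crop shows the finger behind the vial, which is coming up (neck at about (580,140)). I keep pushing and rise slightly.

send_rows([
  [[0, -3, -2], [0, 0, 0], 0],
  [[0, -3, -2], [0, 0, 0], 0],
  [[0, -3, -2], [0, 0, 0], 0],
  [[0, -3, -2], [0, 0, 0], 0],
  [[0, -2, -2], [0, 0, 0], 0],
])

```text
clock: 5.1
position: [525.6, -179.9, 75.3]
ee_rot: [-0.663, 0.748, 0.0, 0.0]
contact_force: [-2.2, -0.1, -1.4]
gripper_width: 0.2
grasp_force: 0.7
```

send_rows([
  [[0, -2, 0], [0, 0, 0], 0],
  [[0, -2, 0], [0, 0, 0], 0],
  [[0, -1, 0], [0, 0, 0], 0],
])

```text
clock: 5.4
position: [527.2, -180.3, 75.6]
ee_rot: [-0.663, 0.748, 0.003, -0.002]
contact_force: [-10.3, 2.7, 8.1]
gripper_width: 0.1
grasp_force: 5.4
```

send_rows([
  [[0, 0, -2], [0, 0, 0], 0],
  [[0, -1, -1], [0, 0, 0], 0],
  [[0, -1, 0], [0, 0, 0], 0],
])

```text
clock: 5.7
position: [527.1, -180.2, 76.4]
ee_rot: [-0.663, 0.749, 0.005, -0.004]
contact_force: [-9.3, 2.8, 1.3]
gripper_width: -0.0
grasp_force: 5.0
```

send_rows([
  [[0, 10, 0], [0, 0, 0], 0],
  [[0, 15, 0], [0, 0, 0], 0],
  [[0, 20, -30], [0, 0, 0], 50],
  [[0, 0, -50], [0, 0, 0], 50],
  [[-30, 10, -20], [0, 0, 0], 50],
  [[-45, 5, 0], [0, 0, 0], 50],
  [[-45, 5, 0], [0, 0, 0], 50],
  [[-45, 5, 0], [0, 0, 0], 50],
])

```text
clock: 6.5
position: [483.6, -6.8, 179.8]
ee_rot: [-0.663, 0.748, -0.001, 0.003]
contact_force: [1.0, -0.2, 0.8]
gripper_width: 50.1
grasp_force: 0.0
```

send_rows([
  [[-45, 5, 0], [0, 0, -0.1], 50],
  [[-45, 0, 0], [0, 0, -0.1], 50],
  [[-40, 0, 0], [0, 0, -0.1], 50],
  [[-20, 0, 0], [0, 0, -0.08], 50],
])

```text
clock: 6.9
position: [478.2, 144.8, 179.4]
ee_rot: [0.795, -0.607, 0.001, -0.003]
contact_force: [0.1, 0.3, 0.3]
gripper_width: 50.1
grasp_force: 0.0
```

```bash
python3 go.py "[565.6,162.8,140]" "[565.6,162.8,62]"; python3 - <<'E'
from bench import get_image
import cv2,numpy as np
s=get_image("scene")[...,::-1];t=get_image("top")[...,::-1]
cv2.imwrite("pics/s2.png",s);cv2.imwrite("pics/t2.png",t)
r=lambda im,x,y:cv2.resize(im[y:y+50,x:x+50],(400,400),interpolation=cv2.INTER_CUBIC)
cv2.imwrite("pics/p2.png",np.hstack([r(t,310,165),r(s,275,160)]))
E
```

```text
pos [478.17 144.83 179.45] F [0.12 0.34 0.31] w 50.0514566530693 g 0.0 t 6.9 j [ 0.62  0.22 -0.37  0.   -0.97 -0.35]
yawY -164.7058391617116 z [ 0.  0. -1.]
to [565.6 162.8 140. ] shift [  5.78 -88.85  39.93]
to [565.6 162.8  62. ] shift [  5.89 -88.42 117.93]
```

View pics/p2.png

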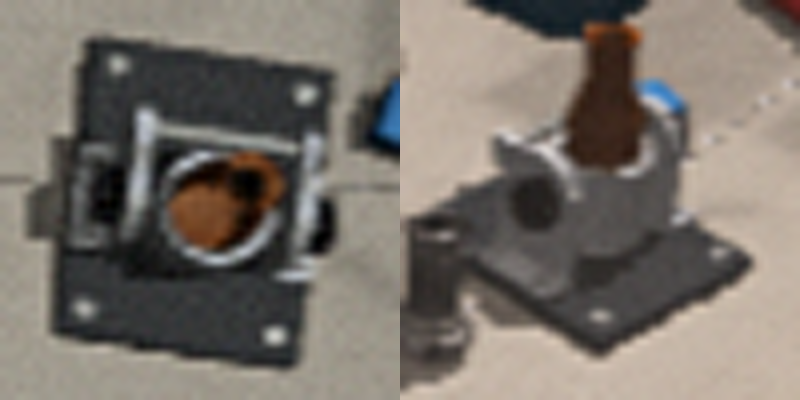

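The vial is upright: rim at about (257,178) in the top crop and (612,35) in the scene crop. I triangulate it by its amber mask and meanwhile move over the block.

send_rows([
  [[2, -30, 0], [0, 0, 0], 50],
  [[2, -30, 0], [0, 0, 0], 50],
  [[2, -29, 20], [0, 0, 0], 50],
  [[0, 0, 20], [0, 0, 0], 50],
  [[0, 0, 0], [0, 0, 0], 50],
])

```text
clock: 7.5
position: [563.7, 156.8, 135.5]
ee_rot: [0.792, -0.611, -0.001, 0.002]
contact_force: [-0.0, 0.0, -0.1]
gripper_width: 50.0
grasp_force: 0.0
```

```bash
python3 go.py "[565.6,162.8,62]"; python3 - <<'E'
from h import *
np.set_printoptions(precision=1,suppress=True)
for u in(245,251,257):
  pt=(310+u/8,165+178/8); print(u,plane("top",pt,100),tri(pt,(275+212/8,160+36/8)))
s=cv2.imread("pics/s2.png");t=cv2.imread("pics/t2.png")
for n,im,(x,y,w,h) in(("t",t,(336,180,14,16)),("s",s,(296,160,12,14))):
  c=im[y:y+h,x:x+w].astype(int); print(n,x,y); print(c[...,2]-c[...,0])
E
```

```text
pos [563.74 156.76 135.47] F [-0.03  0.02 -0.12] w 49.96621322045026 g 0.0 t 7.5 j [ 0.55  0.4  -0.22 -0.   -0.95 -0.29]
yawY -165.27343596178352 z [-0. -0. -1.]
to [565.6 162.8  62. ] shift [-5.42 -3.69 73.45]
245 [ 550.5 -179.   100. ] (array([ 549.8, -179.6,   99.2]), np.float64(1.8019765131499788))
251 [ 550.5 -180.8  100. ] (array([ 550.5, -181.5,   98.1]), np.float64(0.8144924023644583))
257 [ 550.5 -182.7  100. ] (array([ 551.1, -183.3,   97. ]), np.float64(0.1752118992068635))
t 336 180
[[ -3  -3  -3  -5  -6  -4  -4   0  -6  -4  -4  -4  -5  -2]
 [  5   2   1   3  -1  -1  -2   1  -5   1  -4  -2 -10  -2]
 [  5   3   2   4   0   1   2   0   2   4   0  -1 -10 -13]
 [ -4  -1  -3   2   4   7   3   0  -1   3   4   5  -7  -9]
 [ -8   8  25  52  77  82  60  15  -3   0  -1   0 -10  -9]
 [ 13  19  36  75  75  77  79  68  25  -1  -5  -2  -9  -7]
 [ 18  22  29  24  15  27  46  68  56  10  -3  -2   0  -2]
 [ 19  41  23  11  -1   0  16  62  70  29  -3  -3   2  -5]
 [ 53  59  40  18  11   2  14  57  79  38   0  -1  -2   2]
 [ 77  78  63  36  17  10  29  67  64  18  -2  -6  -9  -8]
 [ 76  79 
[... 537 characters left out ...]
   27]
 [ -19   -7   63   83   73   55   63   84   66   37   23   25]
 [  -3    0   69   75   45   32   38   65  109   53   25   28]
 [  28   23   37   50   39   35   36   56   59   31   24   27]
 [  27   30   25   33   28   31   28   28   31   27   26   27]
 [  27   29   29   30   27   29   30   25   30   31   26   26]
 [  27   30   32   31   30   30   30   30   33   31   31   30]
 [  28   29   32   31   29   29   28   31   36   28   17   23]
 [  27   29   33   27   25   29   29   22  -23  -59 -108  -83]
 [  31   30   31   31   28   26   29   29   -1  -68 -113 -133]
 [  30   36   29   28   29   27   24   33   28    6  -15  -57]
 [  31   34   29   28   28   29   31   31   38   18    9    8]]
```

```bash
python3 - <<'E'
from h import *
np.set_printoptions(precision=1,suppress=True)
p=lambda u,v:(310+u/8-.4,165+v/8-.4)
q=lambda u,v:(275+(u-400)/8-.4,160+v/8-.4)
hc=np.array([plane("top",p(*c),8) for c in[(87,38),(332,70),(298,366),(52,332)]]);print(hc,hc.mean(0))
sc=np.array([plane("top",p(*c),8) for c in[(118,64),(306,94),(275,336),(85,308)]]);print("screws",sc.mean(0))
# scene: screws near: (600,317),(722,250)
print(plane("scene",q(600,317),8),plane("top",p(85,308),8)); print(plane("scene",q(722,252),8),plane("top",p(275,336),8))
print("cup ring z52",plane("top",p(220,208),52))
print("mouth top",plane("top",(341.3,187.4),100),"scene",plane("scene",(301.2,163.9),100),tri((341.3,187.4),(301.2,163.9)))
# projected axis of vertical vial in scene: pts at holder centre z 60..100
for h0 in((556,-181),(551,-181)):
  for z in(55,100):
    for n in("top","scene"):
      c=C[n];print(h0,z,n,cv2.projectPoints(np.array([[*h0,z]],float),cv2.Rodrigues(c["R"])[0],c["t"],c["intrinsics"],c["dist_coeffs"])[0].ravel())
E
```

```text
[[ 612.7 -143.8    8. ]
 [ 602.9 -226.6    8. ]
 [ 501.9 -214.     8. ]
 [ 512.1 -131.8    8. ]] [ 557.4 -179.     8. ]
screws [ 557.7 -180.3    8. ]
[ 522.2 -145.9    8. ] [ 520.4 -142.8    8. ]
[ 513.  -209.8    8. ] [ 511.9 -206.4    8. ]
cup ring z52 [ 548.8 -179.7   52. ]
mouth top [ 550.1 -180.6  100. ] scene [ 551.  -181.1  100. ] (array([ 550.2, -180.4,  100.6]), np.float64(0.4200310441495053))
(556, -181) 55 top [337.8 187.7]
(556, -181) 55 scene [298.6 176.5]
(556, -181) 100 top [341.4 185.1]
(556, -181) 100 scene [299.8 163.3]
(551, -181) 55 top [337.8 189.6]
(551, -181) 55 scene [300.  177.1]
(551, -181) 100 top [341.4 187.1]
(551, -181) 100 scene [301.2 163.9]
```

The cup ring at (549,-180) and the mouth at (550.3,-180.6,100.5) line up vertically, so the vial stands upright. Next is the grasp of the applicator.

send_rows([
  [[-4, -4, 15], [0, 0, 0], 50],
  [[-1, 0, 15], [0, 0, 0], 50],
  [[0, 0, 15], [0, 0, 0], 50],
  [[0, 0, 15], [0, 0, 0], 50],
  [[0, 0, 13], [0, 0, 0], 50],
  [[0, 0, 0], [0, 0, 0], 50],
])

```text
clock: 8.1
position: [566.2, 163.7, 64.0]
ee_rot: [0.793, -0.61, -0.001, 0.001]
contact_force: [0.6, -0.4, 0.5]
gripper_width: 50.2
grasp_force: 0.0
```

```bash
python3 go.py "[565.6,162.8,62]"
```

```text
pos [566.16 163.7   63.98] F [ 0.65 -0.44  0.5 ] w 50.192713537272304 g 0.0 t 8.1 j [ 0.56  0.49 -0.28 -0.   -0.79 -0.3 ]
yawY -165.1218393555334 z [-0. -0. -1.]
to [565.6 162.8  62. ] shift [0.72 0.77 1.98]
```

send_rows([
  [[0, 0, 1], [0, 0, 0], 30],
  [[0, 0, 0], [0, 0, 0], 15],
  [[0, 0, 0], [0, 0, 0], 10],
  [[0, 0, 0], [0, 0, 0], 10],
  [[0, 0, 0], [0, 0, 0], 10],
  [[0, 0, 0], [0, 0, 0], 10],
])

```text
clock: 8.7
position: [567.8, 164.5, 65.1]
ee_rot: [0.793, -0.609, 0.0, -0.001]
contact_force: [0.5, 0.2, 2.8]
gripper_width: 19.2
grasp_force: 58.6
```

Gripped: 19 mm opening at 58 N. Lifting straight up.

send_rows([
  [[0, 0, -10], [0, 0, 0], 10],
  [[0, 0, -20], [0, 0, 0], 10],
  [[0, 0, -30], [0, 0, 0], 10],
  [[0, 0, -30], [0, 0, 0], 10],
  [[0, 0, -30], [0, 0, 0], 10],
])

```text
clock: 9.2
position: [566.5, 163.8, 185.6]
ee_rot: [0.793, -0.61, -0.0, 0.001]
contact_force: [1.1, 0.5, -0.5]
gripper_width: 19.3
grasp_force: 58.8
```

send_rows([
  [[0, 30, 0], [0, 0, 0], 10],
  [[15, 30, 0], [0, 0, 0], 10],
  [[40, 20, 0], [0, 0, 0], 10],
  [[45, 0, 0], [0, 0, 0], 10],
  [[45, 0, 0], [0, 0, 0], 10],
  [[0, 0, 0], [0, 0, 0], 10],
  [[0, 0, 0], [0, 0, 0], 10],
])

```text
clock: 9.9
position: [526.7, 2.4, 184.3]
ee_rot: [0.792, -0.611, -0.0, 0.0]
contact_force: [-0.1, 0.3, -0.3]
gripper_width: 19.2
grasp_force: 58.9
```

```bash
python3 go.py "[550.5,-180.7,185]"; python3 - <<'E'
from bench import get_image
import cv2,numpy as np
s=get_image("scene")[...,::-1];t=get_image("top")[...,::-1]
cv2.imwrite("pics/s3.png",s);cv2.imwrite("pics/t3.png",t)
cv2.imwrite("pics/p3.png",cv2.resize(s[100:280,150:390],(800,600),interpolation=cv2.INTER_CUBIC))
E
```

```text
pos [526.7    2.35 184.35] F [-0.14  0.28 -0.27] w 19.176041519071997 g 58.9116096496582 t 9.9 j [ 0.31  0.26 -0.3  -0.   -1.01 -0.05]
yawY -165.2531986105431 z [-0.  0. -1.]
to [ 550.5 -180.7  185. ] shift [183.08  23.58  -0.69]
```

View pics/p3.png

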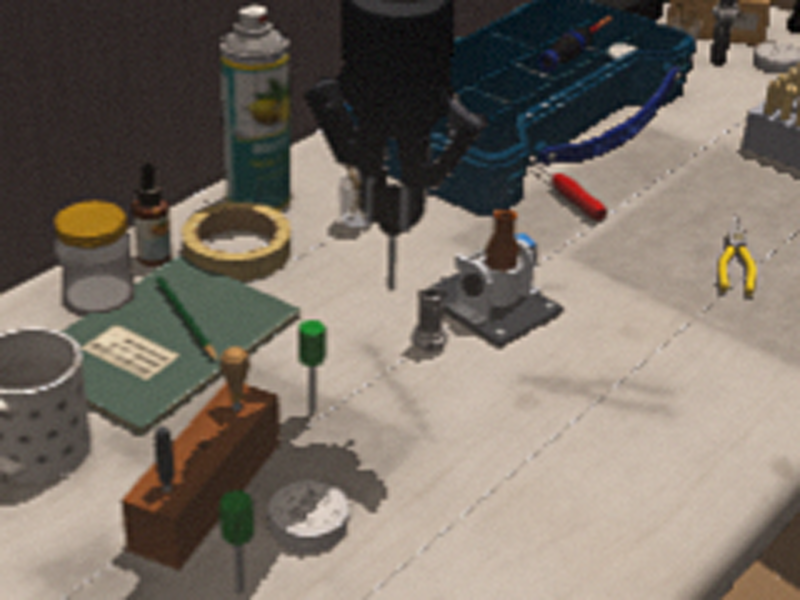

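The applicator hangs about vertical in the fingers, with its tip at scene (267.3,186.7), and the punch and pricker still stand in the block. I compare the tip's position with the TCP.

```bash
python3 - <<'E'
from h import *
np.set_printoptions(precision=1,suppress=True)
s=cv2.imread("pics/s3.png")
g=s[168:190,260:276].astype(int).sum(2); print(g)
c=C["scene"];P=lambda X:cv2.projectPoints(np.array([X],float),cv2.Rodrigues(c["R"])[0],c["t"],c["intrinsics"],c["dist_coeffs"])[0].ravel()
for z in(124.3,150,173.3): print(z,P((526.7,2.35,z)))
print(plane("scene",(267,186.5),124.3))
E
```

```text
[[303 483 573 442 203  80  69  79  85 103 159 180 195 382 518 543]
 [474 547 563 552 398 186 104  88  72 103 201 285 338 489 543 546]
 [552 553 551 565 551 440 250 128 154 281 483 559 535 547 551 540]
 [553 549 549 556 559 556 400 235 309 495 555 549 546 548 538 536]
 [539 538 537 533 547 552 401 203 302 487 553 540 538 535 544 536]
 [536 541 538 539 542 549 378 179 293 492 557 545 532 547 535 531]
 [539 548 544 543 542 547 371 182 292 491 542 545 540 539 535 547]
 [543 542 540 532 552 551 368 182 295 499 547 539 534 538 537 533]
 [547 538 526 538 550 554 366 201 292 495 546 541 535 538 528 540]
 [537 541 547 539 545 556 378 182 306 486 551 541 535 532 547 533]
 [541 544 541 542 541 560 375 192 315 496 552 550 548 541 549 550]
 [535 540 534 536 549 557 375 191 374 517 560 553 547 544 550 551]
 [539 544 524 539 546 558 362 180 386 520 562 542 546 545 536 537]
 [525 531 537 532 550 556 377 198 396 528 554 550 544 534 537 548]
 [525 537 530 543 558 560 358 194 386 539 548 551 549 549 545 542]
 [525 536 543 539 552 487 310 189 386 522 546 538 540 546 547 553]
 [539 536 534 543 554 492 296 190 390 515 546 545 547 544 548 552]
 [535 538 526 538 541 491 310 187 388 522 552 547 546 540 541 545]
 [535 543 548 544 551 541 377 237 396 523 544 543 539 537 542 519]
 [541 551 544 539 551 549 484 452 512 548 542 531 538 540 534 391]
 [552 545 548 548 536 554 547 549 548 548 541 536 540 535 543 340]
 [548 549 549 550 547 546 541 543 545 555 557 550 539 535 543 377]]
124.3 [266.5 187. ]
150 [266.8 178.5]
173.3 [267.  170.5]
[527.2  -0.1 124.3]
```

send_rows([
  [[25, 4, 0], [0, 0, 0], 10],
  [[40, 5, 0], [0, 0, 0], 10],
  [[40, 5, 0], [0, 0, 0], 10],
  [[40, 5, 0], [0, 0, 0], 10],
  [[25, 4, 0], [0, 0, 0], 10],
  [[10, 1, 0], [0, 0, 0], 10],
  [[3, 0, 0], [0, 0, 0], 10],
  [[0, 0, 0], [0, 0, 0], 10],
])

```text
clock: 10.8
position: [551.0, -178.5, 184.2]
ee_rot: [0.793, -0.609, -0.0, -0.0]
contact_force: [0.4, -0.5, -1.0]
gripper_width: 19.0
grasp_force: 58.9
```

```bash
python3 go.py "[550.5,-180.7,180]"; python3 - <<'E'
from bench import get_image
import cv2,numpy as np
s=get_image("scene")[...,::-1];t=get_image("top")[...,::-1]
cv2.imwrite("pics/s4.png",s);cv2.imwrite("pics/t4.png",t)
r=lambda im,x,y:cv2.resize(im[y:y+60,x:x+60],(400,400),interpolation=cv2.INTER_CUBIC)
cv2.imwrite("pics/p4.png",np.hstack([r(t,310,160),r(s,270,125)]))
E
```

```text
pos [ 551.04 -178.55  184.25] F [ 0.43 -0.52 -1.01] w 19.014043581683786 g 58.91131818294525 t 10.8 j [-0.03  0.35 -0.18 -0.   -1.05  0.3 ]
yawY -165.03967415421667 z [-0.  0. -1.]
to [ 550.5 -180.7  180. ] shift [1.94 1.08 4.25]
```

View pics/p4.png

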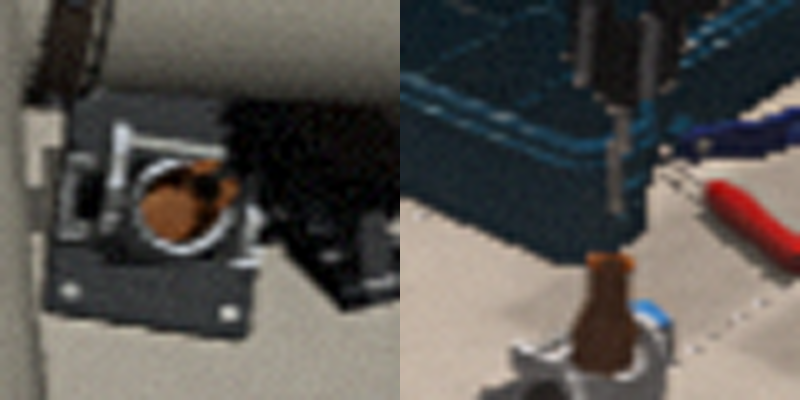

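In the scene crop the rod tip at (617,210) stands above the rim at (610,258), and the rod follows the TCP line to under 1 px. I correct by (2,1) mm and descend in steps.

send_rows([
  [[2, 1, 4], [0, 0, 0], 10],
  [[0, 0, 8], [0, 0, 0], 10],
  [[0, 0, 6], [0, 0, 0], 10],
  [[0, 0, 0], [0, 0, 0], 10],
  [[0, 0, 0], [0, 0, 0], 10],
])

```text
clock: 11.4
position: [550.4, -181.7, 166.0]
ee_rot: [0.793, -0.609, -0.0, 0.0]
contact_force: [0.2, 0.8, -0.4]
gripper_width: 18.9
grasp_force: 58.9
```

```bash
python3 go.py "[550.5,-180.7,150]"; python3 - <<'E'
from bench import get_image
import cv2,numpy as np
s=get_image("scene")[...,::-1];t=get_image("top")[...,::-1]
cv2.imwrite("pics/s5.png",s);cv2.imwrite("pics/t5.png",t)
r=lambda im,x,y:cv2.resize(im[y:y+40,x:x+40],(400,400),interpolation=cv2.INTER_CUBIC)
cv2.imwrite("pics/p5.png",np.hstack([r(t,325,170),r(s,282,137)]))
E
```

```text
pos [ 550.36 -181.74  165.96] F [ 0.24  0.85 -0.43] w 18.875495301018006 g 58.911062479019165 t 11.4 j [-0.04  0.36 -0.2   0.   -1.01  0.3 ]
yawY -165.09862061685683 z [-0. -0. -1.]
to [ 550.5 -180.7  150. ] shift [-0.97 -0.42 15.96]
```

View pics/p5.png

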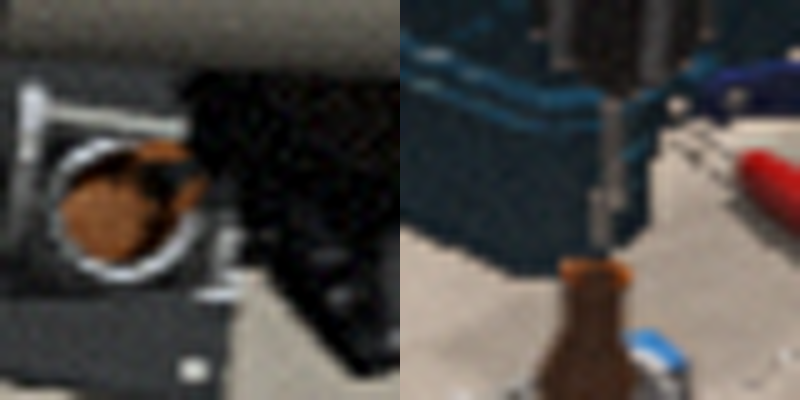

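In the scene crop the rod's end at (600,250) stands just above the rim's centre at (597,270). I push in.

send_rows([
  [[-0.5, 0, 4], [0, 0, 0], 10],
  [[0, 0, 4], [0, 0, 0], 10],
  [[0, 0, 4], [0, 0, 0], 10],
  [[0, 0, 0], [0, 0, 0], 10],
])

```text
clock: 11.9
position: [549.8, -181.2, 153.4]
ee_rot: [0.793, -0.61, -0.001, 0.0]
contact_force: [0.7, -0.7, -0.8]
gripper_width: 19.3
grasp_force: 58.9
```

send_rows([
  [[0, 0, 4], [0, 0, 0], 10],
  [[0, 0, 4], [0, 0, 0], 10],
  [[0, 0, 4], [0, 0, 0], 10],
  [[0, 0, 0], [0, 0, 0], 10],
])

```text
clock: 12.3
position: [552.1, -182.3, 148.6]
ee_rot: [0.794, -0.608, 0.003, -0.0]
contact_force: [-6.3, 2.8, 24.5]
gripper_width: 19.3
grasp_force: 62.2
```

send_rows([
  [[0, 0, 4], [0, 0, 0], 10],
  [[0, 0, 4], [0, 0, 0], 10],
  [[0, 0, 0], [0, 0, 0], 10],
])

```text
clock: 12.6
position: [550.9, -181.2, 135.9]
ee_rot: [0.793, -0.609, 0.001, -0.001]
contact_force: [-0.1, -0.2, 0.2]
gripper_width: 18.9
grasp_force: 61.0
```

The force peaked at 24 N at the wiper depth, then fell to zero. I check whether the rod went in or slipped.

```bash
python3 - <<'E'
from bench import get_image
import cv2,numpy as np
s=get_image("scene")[...,::-1];t=get_image("top")[...,::-1]
cv2.imwrite("pics/s6.png",s)
r=lambda im,x,y:cv2.resize(im[y:y+40,x:x+40],(400,400),interpolation=cv2.INTER_CUBIC)
cv2.imwrite("pics/p6.png",np.hstack([r(t,325,170),r(s,282,145)]))
E
```

```text
(no output)
```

View pics/p6.png

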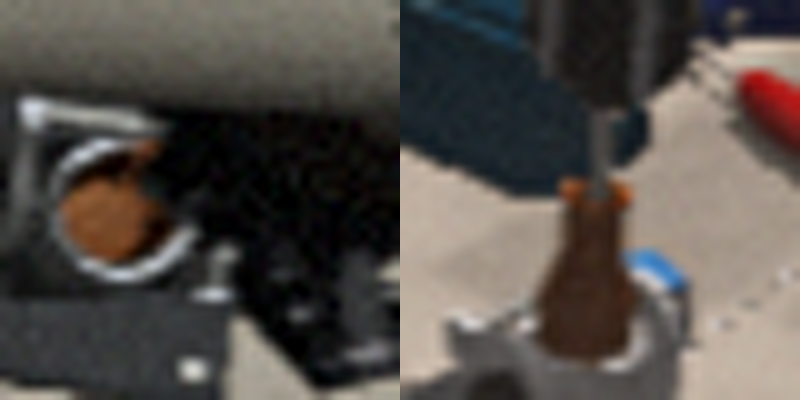

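The rod is inside the neck, at (597,190) in the scene crop, with the cap about 30 mm above the rim and the vial upright. I continue down.

send_rows([
  [[0, 0, 4], [0, 0, 0], 10],
  [[0, 0, 4], [0, 0, 0], 10],
  [[0, 0, 4], [0, 0, 0], 10],
  [[0, 0, 4], [0, 0, 0], 10],
  [[0, 0, 4], [0, 0, 0], 10],
  [[0, 0, 0], [0, 0, 0], 10],
])

```text
clock: 13.3
position: [549.7, -181.1, 112.9]
ee_rot: [0.793, -0.61, -0.001, 0.0]
contact_force: [1.4, 0.4, -1.8]
gripper_width: 19.1
grasp_force: 60.6
```

send_rows([
  [[0, 0, 3], [0, 0, 0], 10],
  [[0, 0, 3], [0, 0, 0], 10],
  [[0, 0, 0], [0, 0, 0], 10],
])

```text
clock: 13.6
position: [550.0, -181.1, 107.6]
ee_rot: [0.793, -0.61, -0.0, 0.0]
contact_force: [1.1, 0.6, -1.7]
gripper_width: 18.7
grasp_force: 60.7
```

send_rows([
  [[0, 0, 2], [0, 0, 0], 10],
  [[0, 0, 1], [0, 0, 0], 10],
  [[0, 0, 0], [0, 0, 0], 10],
])

```text
clock: 13.9
position: [550.3, -181.2, 105.2]
ee_rot: [0.793, -0.61, -0.0, -0.0]
contact_force: [1.1, 0.8, -0.6]
gripper_width: 19.1
grasp_force: 60.7
```

send_rows([
  [[0, 0, 1], [0, 0, 0], 10],
  [[0, 0, 1], [0, 0, 0], 10],
  [[0, 0, 0], [0, 0, 0], 10],
])

```text
clock: 14.2
position: [550.5, -181.3, 104.9]
ee_rot: [0.793, -0.609, 0.0, 0.0]
contact_force: [-1.8, 4.2, 8.6]
gripper_width: 19.2
grasp_force: 61.7
```

send_rows([
  [[0, 0, 0.7], [0, 0, 0], 10],
  [[0, 0, 0], [0, 0, 0], 10],
])

```text
clock: 14.4
position: [550.6, -181.4, 104.8]
ee_rot: [0.793, -0.609, 0.001, -0.0]
contact_force: [-3.8, 4.3, 10.9]
gripper_width: 18.9
grasp_force: 61.9
```

It makes contact at TCP z = 105, as predicted for seating. I press a little more, then release upwards.

send_rows([
  [[0, 0, 1], [0, 0, 0], 10],
  [[0, 0, 0.7], [0, 0, 0], 10],
  [[0, 0, 0], [0, 0, 0], 10],
])

```text
clock: 14.7
position: [550.7, -181.5, 104.7]
ee_rot: [0.793, -0.609, 0.001, 0.0]
contact_force: [-5.7, 5.5, 18.2]
gripper_width: 19.2
grasp_force: 62.6
```

send_rows([
  [[0, 0, -1], [0, 0, 0], 10],
  [[0, 0, 0], [0, 0, 0], 45],
  [[0, 0, 0], [0, 0, 0], 45],
  [[0, 0, 0], [0, 0, 0], 45],
  [[0, 0, 0], [0, 0, 0], 45],
])

```text
clock: 15.2
position: [550.0, -181.5, 101.3]
ee_rot: [0.793, -0.61, -0.0, 0.0]
contact_force: [0.3, -0.4, -0.6]
gripper_width: 45.3
grasp_force: 0.0
```

send_rows([
  [[0, 0, -15], [0, 0, 0], 45],
  [[0, 0, -30], [0, 0, 0], 45],
  [[0, 0, -40], [0, 0, 0], 45],
  [[-40, 0, 0], [0, 0, 0], 45],
  [[-45, 10, 0], [0, 0, 0], 45],
  [[-45, 20, 0], [0, 0, 0], 45],
  [[-45, 20, 0], [0, 0, 0], 45],
  [[0, 0, 0], [0, 0, 0], 45],
])

```text
clock: 16.0
position: [453.5, -22.4, 186.7]
ee_rot: [0.794, -0.607, -0.001, 0.0]
contact_force: [0.4, -0.5, 0.9]
gripper_width: 45.1
grasp_force: 0.0
```

```bash
python3 - <<'E'
from bench import get_image
import cv2,numpy as np
s=get_image("scene")[...,::-1];t=get_image("top")[...,::-1]
cv2.imwrite("pics/s7.png",s);cv2.imwrite("pics/t7.png",t)
r=lambda im,x,y:cv2.resize(im[y:y+50,x:x+50],(400,400),interpolation=cv2.INTER_CUBIC)
cv2.imwrite("pics/p7.png",np.hstack([r(t,310,165),r(s,275,145)]))
E
```

```text
(no output)
```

View pics/p7.png

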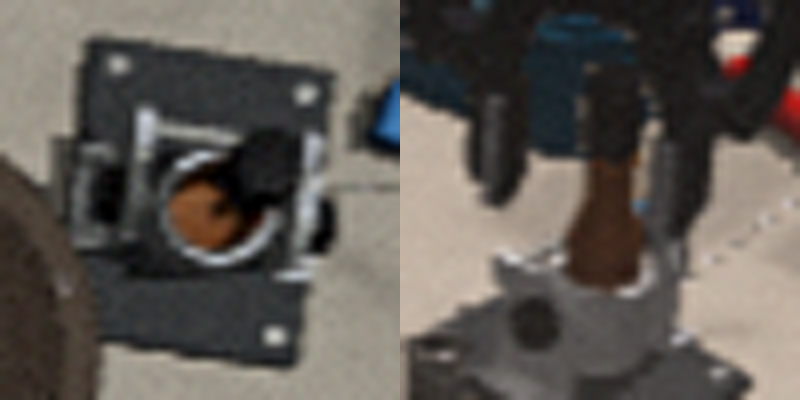

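The cap covers the rim with no gap, top at (270,163) in the top crop and underside at about (610,155) in the scene crop. I do a quick numeric check of its position and uprightness.

```bash
python3 - <<'E'
from h import *
np.set_printoptions(precision=1,suppress=True)
t=cv2.imread("pics/t7.png"); x,y=336,178
m=(t[y:y+16,x:x+14].max(2)<48).astype(np.uint8);n,l,st,c=cv2.connectedComponentsWithStats(m);i=1+st[1:,4].argmax();print(c[i]+[x,y],st[i])
print(plane("top",(343.2,184.9),132), "expected near 550.5,-181")
s=cv2.imread("pics/s7.png")[150:172,300:303].astype(int); print((s[...,2]-s[...,0]).mean(1))
c=C["scene"]
for dx,z in((0,132),(0,100),(-10.5,100)): print(z,cv2.projectPoints(np.array([[550.5+dx*.65,-181-dx*.75,z]]),cv2.Rodrigues(c["R"])[0],c["t"],c["intrinsics"],c["dist_coeffs"])[0].ravel())
E
python3 go.py
```

```text
[341.7 186.3] [ 0  3 12 13 99]
[ 551.4 -178.6  132. ] expected near 550.5,-181
[-18.  -12.7 -11.7   4.    3.7   3.    5.3   3.7   5.    6.    6.7   5.7
   5.    3.3   7.   23.3  35.3  31.3  28.7  32.3  30.7  32.7]
132 [302.2 154.2]
100 [301.3 164. ]
100 [301.6 165.9]
pos [456.91 -24.3  187.28] F [ 0.02 -0.22  0.4 ] w 44.930958920814426 g 0.0 t 16.1 j [ 0.3   0.14 -0.45  0.   -0.98 -0.04]
yawY -164.9498122255875 z [ 0. -0. -1.]
```

The cap's front lower edge reads about 1 px high. To be sure, I press the cap's top with the shut fingertips. If it is home, they should stop at z ≈ 132.

```bash
python3 go.py "[550.5,-181,187]"
```

```text
pos [456.91 -24.3  187.28] F [ 0.02 -0.22  0.4 ] w 44.930958920814426 g 0.0 t 16.1 j [ 0.3   0.14 -0.45  0.   -0.98 -0.04]
yawY -164.9498122255875 z [ 0. -0. -1.]
to [ 550.5 -181.   187. ] shift [175.63 -49.69   0.38]
```

send_rows([
  [[45, -20, 0], [0, 0, 0], 0],
  [[45, -20, 0], [0, 0, 0], 0],
  [[45, -10, 0], [0, 0, 0], 0],
  [[30, 0, 0], [0, 0, 0], 0],
  [[10, 0, 0], [0, 0, 0], 0],
  [[0, 0, 0], [0, 0, 0], 0],
  [[0, 0, 0], [0, 0, 0], 0],
])

```text
clock: 16.8
position: [550.0, -181.5, 186.5]
ee_rot: [0.792, -0.61, -0.0, 0.0]
contact_force: [-1.2, 0.2, 0.4]
gripper_width: -0.2
grasp_force: 0.0
```

```bash
python3 go.py "[550.5,-181,140]"
```

```text
pos [ 549.97 -181.46  186.46] F [-1.16  0.2   0.37] w -0.19891453798907588 g 0.0 t 16.8 j [-0.04  0.34 -0.17 -0.   -1.06  0.3 ]
yawY -165.16531630822857 z [-0.  0. -1.]
to [ 550.5 -181.   140. ] shift [-0.29 -0.66 46.46]
```

send_rows([
  [[0, 0, 20], [0, 0, 0], 0],
  [[0, 0, 15], [0, 0, 0], 0],
  [[0, 0, 10], [0, 0, 0], 0],
  [[0, 0, 4], [0, 0, 0], 0],
  [[0, 0, 2], [0, 0, 0], 0],
  [[0, 0, 0], [0, 0, 0], 0],
])

```text
clock: 17.4
position: [550.6, -181.1, 136.4]
ee_rot: [0.793, -0.609, 0.0, -0.0]
contact_force: [-0.6, -0.3, -1.1]
gripper_width: 0.3
grasp_force: 0.0
```

send_rows([
  [[0, 0, 2], [0, 0, 0], 0],
  [[0, 0, 1], [0, 0, 0], 0],
  [[0, 0, 0], [0, 0, 0], 0],
])

```text
clock: 17.7
position: [550.3, -181.3, 133.0]
ee_rot: [0.793, -0.61, 0.0, -0.0]
contact_force: [0.5, -0.3, -0.9]
gripper_width: -0.0
grasp_force: 0.0
```

send_rows([
  [[0, 0, 1], [0, 0, 0], 0],
  [[0, 0, 1], [0, 0, 0], 0],
  [[0, 0, 0], [0, 0, 0], 0],
])

```text
clock: 18.0
position: [550.5, -181.8, 132.3]
ee_rot: [0.793, -0.609, 0.001, 0.0]
contact_force: [-2.5, -0.8, 5.9]
gripper_width: 0.2
grasp_force: 3.0
```

Contact is at 132.3. I press a little harder to confirm it's solid.

send_rows([
  [[0, 0, 1.5], [0, 0, 0], 0],
  [[0, 0, 1.5], [0, 0, 0], 0],
  [[0, 0, 0], [0, 0, 0], 0],
])

```text
clock: 18.3
position: [551.2, -182.2, 132.1]
ee_rot: [0.793, -0.609, 0.002, 0.0]
contact_force: [-5.5, 0.6, 16.9]
gripper_width: 0.0
grasp_force: 8.4
```

send_rows([
  [[0, 0, -10], [0, 0, 0], 0],
  [[0, 0, -40], [0, 0, 0], 0],
  [[-40, 0, -10], [0, 0, 0], 0],
  [[-45, 10, 0], [0, 0, 0], 0],
  [[-45, 20, 0], [0, 0, 0], 0],
  [[-45, 20, 0], [0, 0, 0], 0],
  [[0, 0, 0], [0, 0, 0], 0],
])

```text
clock: 19.0
position: [453.6, -22.2, 188.0]
ee_rot: [0.794, -0.607, -0.001, -0.0]
contact_force: [0.7, -0.4, -0.2]
gripper_width: 0.2
grasp_force: 0.0
```

```bash
python3 - <<'E'
from bench import get_image
import cv2,numpy as np
s=get_image("scene")[...,::-1];t=get_image("top")[...,::-1]
a=cv2.resize(t[140:220,160:360],(800,320)); b=cv2.resize(s[130:270,170:340],(340,280))
cv2.imwrite("pics/p8.png",np.vstack([a,np.hstack([b,cv2.resize(s[145:195,275:335],(460,280),interpolation=cv2.INTER_CUBIC)])]))
E
```

```text
(no output)
```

View pics/p8.png

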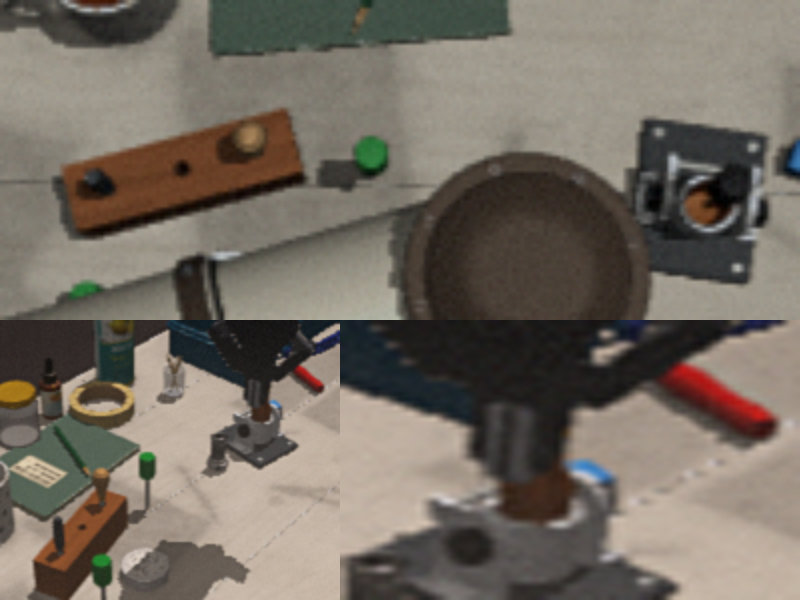

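The fingertips stopped at 132.1 under 17 N, so the cap is home. The picture shows the capped vial upright at top crop (735,185). The punch (98,183) and pricker (248,137) still stand in the block, whose middle hole is now empty, and the arm is clear. Handing in.

```bash
python3 -c "
from bench import job_done
print(job_done())"
```

```text
the job is handed in; nothing more can be done
None
```

I stood the vial upright against its stop and pushed the applicator in until the cap sat home on the rim. The cap's top read 132 mm under 17 N, as expected for a seated cap. The pin punch and pricker still stand in the block. The job was handed in at about 19 s; no verdict came back.

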